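# Move a camping lantern's battery pack from the charger to the lantern

## Task

The lantern's battery pack sits latched in the slide of the charging cradle. Press the charger's catch so that the pack springs forward, draw it out along its rails, and slide it into the lantern's rails until the lantern's catch has clicked up behind it and it stays home when you let go. Work gently, without forcing or hammering anything (keep pushes under about 15 N), and leave the other things on the counter where they are.

Things in the scene. Friction and masses are not known exactly. Their poses are not given: they have to be found in the camera images.
- pack_grip (a point): Battery pack: grey block 60 long (x), 44 wide (y), 56 high, 0.2-0.4 kg, same either way round; z up. This point: on its mid-axis 34 above the underside (22 below the top), where to grip across y (fingertips 19 lower clear the rails).
- pack: The same pack; origin at the centre of its underside, same axes. Its lowest 7 mm is a dovetail foot 60 long, 44 wide at the bottom, 30 at its top (45 degree flanks); then a neck 26 wide; the 44 wide body begins 11 above the underside. Tipped in the grip it wedges in the rails; let go on the apron it stands level and can be taken again, held lightly (25 N).
- charger: Charging cradle, fixed: low black dock with two dovetail rails, then a black box 46 high, 116 wide, from x=+63. Origin on the counter under the centre of the latched pack; x = way the pack slides in (out is -x), y = left of that. Channel floor 20 above the counter (pack's grip point rides 54 above it). A sprung steel tooth in the floor at x=-30 holds the pack's tail.
- charger_mouth (a point): On the charger's channel floor where the straight rails begin, at x=-62 of charger, same axes. Straight from here 96 to +x; a mouth flaring 3 mm each side reaches 24 to -x, then an open flat apron 64 more (a whole pack stands on it). Rail tops 8.5 above the floor, outer edges y=+-32.5; side play 1 mm; slick. Draw the pack back 117 or more from home before lifting.
- charger_pad (a point): Centre of the top of the charger's catch pad, a steel square 26 x 26 beside the rails (x=-36, y=+68 from charger), 32 above the counter; one piece with the tooth. Press straight down 5 mm (2.4 to 4.2 N plus a little, stops at 6 mm) and keep it down half a second: a damped ejector pushes the pack 12 mm to -x. Then the tooth stays down under the foot until the pack is drawn off.
- charger_catch (a joint): How far the charger's catch (tooth and pad) is pressed down, m: 0 up, 0.006 fully down.
- lantern: Camping lantern, fixed: same dock, rails, pad place and axes as the charger, sand-coloured; behind it a box 44 high from x=+63 to +173 and a clear globe with cap, 84 wide, centred at x=+122, 140 high. Origin on the counter under a nominally seated pack. Its tooth, ejector and end stop share a carriage fixed up to 8 mm fore or aft, so the pack's home is x=-8 to +8.
- lantern_mouth (a point): Start of the lantern's straight rails on its channel floor, x=-62 of lantern, same axes, flare and apron as the charger. Going in, the foot meets the tooth's ramp (3 N) at pack x about -72, then rides over it; ejector (2.4 to 5 N, damped) from 12 before home; at home the tooth snaps up behind; solid end stop 2.5 beyond. Let go too early, it is pushed back 12 mm.
- lantern_catch (a joint): How far the lantern's catch is pressed down, m: 0 up, 0.006 fully down; about 0.0045 while the pack's foot rides over it, 0 again once clicked.
- mug: Bystander: steel mug, 68 mm wide, 75 high, origin under its centre.
- torch: Bystander: hand torch lying down, 130 mm long along its x, 36 thick, origin underneath.
- flask: Bystander: dark flask, 72 mm wide, 230 high, origin under its centre.
- pot: Bystander: aluminium pot, 150 mm wide, 75 high, origin under its centre.
- carton: Bystander: cardboard box 70 x 90 x 120 high, origin under its centre.
- carton2: Bystander: cardboard box 100 x 70 x 50 high, origin under its centre.
Things that resemble listed ones, but are neither listed nor needed, are in the scene too. What is shaped like the pack but green is not meant.

How it is judged:
By the outcome, as a careful person would: the job done as asked, in the order asked, and still so for the second after the job is handed in, with the robot touching nothing.
It also fails if it takes over 70 s, if anything falls off the work surface, if the arm or the gripper's body presses on something with over 40 N, if the wrist force passes 120 N, or if a joint passes its speed limit or range.

## Robot

A 6-joint arm with a two-finger parallel gripper is mounted at the origin on the work surface. World frame = base frame: x ahead of the robot, y to its left, z up, the work surface at z = 0. Lengths are in m, angles in rad, forces in N, time in s.
With the tool pointing down it reaches from about 0.4 to 0.825 m from the base axis. Payload 7 kg.
Tool frame: the origin (TCP) lies at the very end of the fingers, on their centre line; the grasp point (between the pads) lies 19 mm behind it (arm.pinch_z is the z of the grasp point in the tool frame, in m); z points along the fingers, y is the direction in which the jaws open and shut (so a half turn about z gives the same grasp; the last joint's range is limited). The gripper opens to 88 mm and grips with 3 to 60 N. Pads are 19 mm wide; open, the fingers measure 130 mm over their backs; the gripper's body (78 mm by 193 mm) begins 47 mm behind the grasp point.
Start: joints at [-0.825, 0.359, 0.012, 0, -1.224, -0.288], TCP at [0.298, -0.605, 0.227] pointing down, gripper open.
Joint ranges: [-3.07, 3.07], [-1.43, 2.12], [-1.02, 1.25], [-3.03, 1.67], [-3.05, -0], [-3.03, 3.03]. Speed limits (rad/s): [2.39, 2.39, 3.01, 3.14, 3.14, 3.14].

## Interface

Orientations are given as [roll, pitch, yaw] about the fixed x, y, z axes, in that order (R = Rz(yaw) Ry(pitch) Rx(roll)).
In Python, from station import arm gives the robot as it stands.
- The arm moves only by the tool drive_tool, never from a script. Its argument "targets" is a list of rows, each a list of 6 numbers: the shift along the world's x, y, z in units of 0.04 m (1.0 is 0.04 m), then the turn, a rotation vector about the world's x, y, z in units of 6 degrees (1.0 is 6 degrees). In form: [[x, y, z, wx, wy, wz], ...]. A call has 1 to 5 rows; each row shifts and turns the commanded pose from where the row before left it; what a row does not reach is not made up. A row lasts 1/8 s, in which the tool goes at most 62.5 mm and 10.7 degrees, less where a joint would pass 70% of its speed; a pose out of reach is approached as far as the arm can. A call with a number of a shift or a turn outside -1 to 1 is refused whole. A call with a gripper value outside its range is refused whole. "claw" is the opening, from 0 (shut) to 1 (fully open), set as the call begins (left out, the last holds). The fingers move at their own pace and stop on an object; "newtons" is the grip in N (left out, the last holds). Time passes only in rows, so rows that do not move let the fingers close. It gives the time, the measured TCP pose, the force and the opening at its end, in the units of the state.
- arm.get_state(): the state, without advancing time (a new reading comes with each control period).
- arm.grab_frame(name): name is "scene" or "top"; returns (picture, depth): 384x512x3 uint8, red, green, blue; 384x512 float32, m along the optical axis (not along the pixel's ray), 0 where there is no reading.
- arm.get_calibration(name): a dict with "mtx" (3x3 intrinsics, pixels), "origin" and "rotation" of the camera in the world. Camera axes: x right, y up, looking along -z (the intrinsics and any distortion apply to the point x, -y, -z); pixel columns grow to the right and rows downward; lengths in m; the calibration is good to about 2 mm. A picture is of the moment at which its call begins. get_calibration takes no time and is no camera call.
- arm.job_done(): hands the job in, once; it reports no verdict.
Trained networks look in the newest picture that a camera, given by its name, has taken for a name from the list of things; names that differ only in an ending like _2 or _b are one class to them, and where a whole thing is asked for, a point or a joint stands for the part that bears it (a point fixed in the world has none). Each returns a list of dicts, best first, with "score" (0 to 1); they miss things now and then, are a little off and sometimes report something else, mostly with a low value. They report only what shows in the picture. A call takes as long as a camera call. They do not tell look-alikes from the thing itself.
- arm.search_frame(target, camera): "point" ([x, y, z] in m, in the coordinates of the camera as it stood for that picture, good to about 4 mm: the middle of the surface that is visible of it).
- arm.cut_out(target, camera): "pixels" (384x512 bool, what is visible of it).
- arm.landmark_of(target, camera): "point" ([x, y, z] in m, in the coordinates of the camera as it stood for that picture, good to about 4 mm: a listed point, or the origin of a listed thing).
The state is a dict: "t": time; "q": joint angles; "qd": joint speeds; "joint_efforts": joint torques, N m; "eef_pos": TCP position; "ee_rot": TCP orientation; "force": force on the tool from outside, world axes, zero at the start; "moment": the same for the moment, N m; "width": finger opening in m.
Only numpy, scipy, OpenCV 4.12 (cv2) and the standard library are available. Lean on these libraries where they do the work, as an engineer would, in place of code of your own. Each camera call takes 0.05 s, during which the arm holds its last target. There are 200 camera calls.

## Working session

There is one attempt and no reset: what is moved stays moved. The work goes in short steps, Python scripts to look and compute and a tool call to move; the robot and the scene stay as the last step left them, time stands still between calls to the robot, and variables do not carry over. Pictures are saved under pics/ and viewed, about 8 in all and at most 12, crops included, and the job is handed in when it is done.

Besides the shell and the picture viewer there is one more tool, called after ">>>" by a JSON object that holds its "op" and its "data", one argument or row to a line. drive_tool: Moves the arm, as the interface text tells. Shifts and turns lie within -1 to 1; 1 stands for 0.04 m of shift or 6 degrees of turn. Its arguments: {"type":"object","properties":{"targets":{"type":"array"},"claw":{"type":"number"},"newtons":{"type":"number"}},"required":["targets"]}

```bash
ls; mkdir -p pics; cat > h.py <<'E'
import numpy as np, cv2
from station import arm
def w(cam,p):
    c=arm.get_calibration(cam); return np.array(c["origin"])+np.array(c["rotation"])@np.array(p)
def cloud(cam,d):
    c=arm.get_calibration(cam);K=np.array(c["mtx"]);v,u=np.mgrid[:384,:512]
    P=np.stack([(u-K[0,2])/K[0,0]*d,-(v-K[1,2])/K[1,1]*d,-d],-1)
    return P@np.array(c["rotation"]).T+np.array(c["origin"])
def px(cam,p):
    c=arm.get_calibration(cam);K=np.array(c["mtx"]);q=np.array(c["rotation"]).T@(np.array(p)-c["origin"])
    return [round(float(K[0,0]*q[0]/-q[2]+K[0,2])),round(float(-K[1,1]*q[1]/-q[2]+K[1,2]))]
E
python3 - <<'E'
from h import *
for n in("scene","top"):
    im,d=arm.grab_frame(n); np.savez(n+'.npz',im=im,d=d); cv2.imwrite(f'pics/{n}.png',im[...,::-1])
    c=arm.get_calibration(n);print(n,{k:np.round(v,3).tolist() if not isinstance(v,str) else v for k,v in c.items()})
    for t in("pack","charger","charger_mouth","charger_pad","lantern","lantern_mouth"):
        print(t,[(round(r["score"],2),np.round(w(n,r["point"]),3).tolist(),px(n,w(n,r["point"]))) for r in arm.landmark_of(t,n)[:4]])
print(arm.get_state())
E
```

```text
pics
scene {'mtx': [[386.272, 0.0, 259.576], [0.0, 386.272, 183.77], [0.0, 0.0, 1.0]], 'origin': [1.255, 0.291, 1.161], 'rotation': [0.604, -0.008, 1.952]}Traceback (most recent call last):
  File "<stdin>", line 6, in <module>
  File "h.py", line 11, in px
    return [round(float(K[0,0]*q[0]/-q[2]+K[0,2])),round(float(-K[1,1]*q[1]/-q[2]+K[1,2]))]
                               ~^^^
IndexError: invalid index to scalar variable.
```

View pics/scene.png

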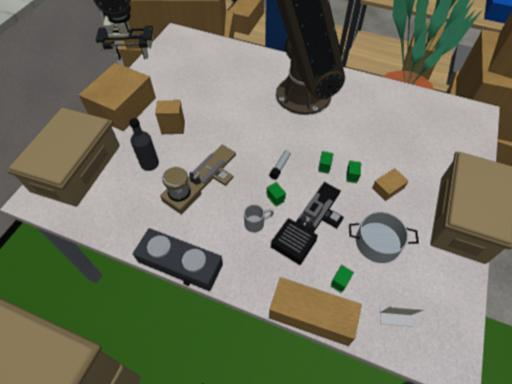

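The scene view shows the lantern (sand) around (200,178) and the charger (black) around (308,222), with green look-alike packs at (326,162), (354,171), (277,193) and (342,278). The rotation is given as rpy, so I'll fix the helper.

```bash
sed -i 's/^from station.*/from station import arm\nfrom scipy.spatial.transform import Rotation as Ro\ndef RR(c): return Ro.from_euler("xyz",c["rotation"]).as_matrix()/; s/np.array(c\["rotation"\])/RR(c)/' h.py
python3 - <<'E'
from h import *
for n in("scene","top"):
    im,d=arm.grab_frame(n); np.savez(n+'.npz',im=im,d=d); cv2.imwrite(f'pics/{n}.png',im[...,::-1])
    c=arm.get_calibration(n);print(n,{k:np.round(v,3).tolist() if not isinstance(v,str) else v for k,v in c.items()})
    for t in("pack","pack_grip","charger","charger_mouth","charger_pad","lantern","lantern_mouth"):
        print(t,[(round(r["score"],2),np.round(w(n,r["point"]),3).tolist(),px(n,w(n,r["point"]))) for r in arm.landmark_of(t,n)[:4]])
print(arm.get_state())
E
```

```text
scene {'mtx': [[386.272, 0.0, 259.576], [0.0, 386.272, 183.77], [0.0, 0.0, 1.0]], 'origin': [1.255, 0.291, 1.161], 'rotation': [0.604, -0.008, 1.952]}
pack [(0.8, [0.347, 0.194, -0.004], [323, 168]), (0.72, [0.343, 0.308, -0.001], [353, 175]), (0.68, [0.758, 0.374, -0.0], [341, 282]), (0.58, [0.575, 0.218, 0.013], [311, 216])]
pack_grip [(0.86, [0.752, 0.373, 0.03], [343, 277]), (0.75, [0.338, 0.195, 0.033], [325, 160]), (0.64, [0.346, 0.307, 0.032], [354, 171]), (0.55, [0.572, 0.218, 0.055], [313, 209])]
charger [(0.81, [0.576, 0.22, 0.001], [311, 218]), (0.19, [0.552, -0.206, -0.002], [203, 176])]
charger_mouth [(0.76, [0.515, 0.227, 0.017], [319, 202])]
charger_pad [(0.63, [0.556, 0.294, 0.03], [335, 216])]
lantern [(0.59, [0.551, -0.205, -0.004], [204, 176])]
lantern_mouth [(0.64, [0.494, -0.184, 0.015], [215, 163])]
top {'mtx': [[356.483, 0.0, 258.657], [0.0, 356.483, 186.686], [0.0, 0.0, 1.0]], 'origin': [0.356, 0.026, 1.056], 'rotation': [0.211, -0.001, -1.668]}
pack [(0.89, [0.343, 0.195, 0.002], [200, 273]), (0.83, [0.758, 0.373, -0.002], [135, 143]), (0.72, [0.544, 0.077, 0
[... 506 characters left out ...]
19], [325, 209]), (0.18, [0.557, 0.293, 0.033], [160, 202])]
{'t': 0.9, 'q': array([-8.24878136e-01,  3.58543065e-01,  1.19254491e-02,  2.26230565e-06,
       -1.22411775e+00, -2.88110389e-01]), 'qd': array([ 0.00178743, -0.00093633, -0.00184387, -0.00082819, -0.00038064,
        0.00233087]), 'joint_efforts': array([-9.34507225e-04, -5.82355893e+01,  2.93304044e+01,  7.00239837e+00,
        1.26488489e-02, -3.47038656e-05]), 'eef_pos': array([ 0.29832134, -0.6054808 ,  0.22660959]), 'ee_rot': array([-3.14153360e+00,  1.52817546e-05, -2.68378408e+00]), 'force': array([0.14445315, 0.38708329, 0.97126768]), 'moment': array([-0.00675933,  0.04572752,  0.0472382 ]), 'width': 0.08722419081289222}
```

View pics/top.png

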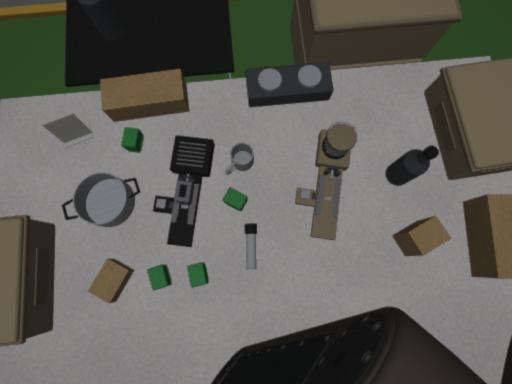

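```bash
cat >> h.py <<'E'
def fit(L,off):
    "L: list of (local xyz xy, world xy): rigid 2D fit"
    A=np.array([a[:2] for a,_ in L]);B=np.array([b[:2] for _,b in L]);a=A.mean(0);b=B.mean(0)
    z=((B-b)@[1,1j]*np.conj((A-a)@[1,1j])).sum();yaw=np.angle(z);c,s=np.cos(yaw),np.sin(yaw);R=np.array([[c,-s],[s,c]])
    return b-R@a,yaw,(B-b)-(A-a)@R.T
E
python3 - <<'E'
from h import *
for nm,c0,grip in(("charger",(.574,.221),1),("lantern",(.552,-.206),0)):
    for n in("scene","top"):
        f=np.load(n+'.npz');P=cloud(n,f['d']);z=P[...,2];near=np.hypot(P[...,0]-c0[0],P[...,1]-c0[1])<.2
        for lo,hi,l in((.040,.050,'box'),(.0295,.0345,'pad'),(.025,.0345,'rails+pad'),(.068,.082,'packtop'),(.018,.022,'floor')):
            m=(near&(z>lo)&(z<hi)&(f['d']>0)).astype(np.uint8)
            k,lab,st,_=cv2.connectedComponentsWithStats(m)
            for i in range(1,k):
                if st[i,4]<25: continue
                q=P[lab==i];r=cv2.minAreaRect((q[:,:2]*1000).astype(np.float32))
                print(nm,n,l,st[i,4],np.round(r[0],1),np.round(r[1],1),round(r[2],1),'z',round(float(np.median(q[:,2])),4), 'px',st[i,:4])
f=np.load('top.npz');im=f['im'][...,::-1]
a=cv2.resize(im[130:250,140:225],None,fx=4.5,fy=4.5,interpolation=2);b=cv2.resize(im[115:245,285:370],None,fx=4.5,fy=4.5,interpolation=2)[:540]
cv2.imwrite('pics/crop.png',np.hstack([a,b]))
E
```

```text
charger scene box 40 [617.3 212.2] [34.9 29.7] 65.0 z 0.044 px [301 216  13  10]
charger scene box 1071 [690.5 193.5] [115.7 110.1] 77.4 z 0.0453 px [271 218  47  43]
charger scene pad 34 [553.7 292.5] [25.2 26.3] 79.0 z 0.0309 px [330 212  10   9]
charger scene rails+pad 26 [563.3  69.4] [63.2 19.1] 76.1 z 0.0286 px [266 191  16  12]
charger scene rails+pad 31 [497.  210.6] [16.8 29.6] 75.3 z 0.0283 px [312 192   8   8]
charger scene rails+pad 131 [559.7 245.6] [ 28.6 141.7] 70.9 z 0.0281 px [305 199  28  28]
charger scene rails+pad 47 [554. 292.] [25.3 26.5] 76.4 z 0.0305 px [330 212  10   9]
charger scene rails+pad 32 [740.8 171.5] [83.   3.5] 77.1 z 0.0297 px [271 244  23  15]
charger scene packtop 222 [576.2 218. ] [45.5 61.5] 76.8 z 0.0756 px [304 198  20  20]
charger scene packtop 45 [660.9  60.8] [66.3 27.5] 27.9 z 0.0731 px [254 204  10  19]
charger scene packtop 75 [578.3 393.3] [ 33.7 121.2] 89.7 z 0.0735 px [360 212  16  33]
charger scene floor 193 [471.2 240.5] [68.7 86.6] 76.5 z 0.02 px [317 183  24  21]
charger scene floor 54 [553.  279.6] [50.4 49.5] 82.8 z 0.02 px [3
[... 2230 characters left out ...]
2 px [301 189   9  10]
lantern top packtop 37 [ 652.9 -214.7] [60.  23.1] 46.1 z 0.0754 px [325 141  18  14]
lantern top packtop 44 [ 571.2 -390.9] [58.1 14.5] 15.2 z 0.0744 px [393 161  11  20]
lantern top floor 41 [ 610.5 -187. ] [34.1 26.6] 69.7 z 0.0199 px [316 164  12  11]
lantern top floor 25 [ 595.6 -244.8] [18.1 27.5] 71.3 z 0.0198 px [338 168   7  10]
lantern top floor 125 [ 555.4 -205.5] [29.5 53.2] 75.7 z 0.0203 px [324 178  11  19]
lantern top floor 61 [ 531.6 -116.1] [57.1 29.1] 22.2 z 0.0194 px [296 188  14  17]
lantern top floor 65 [ 529.9 -155.5] [20.9 48.1] 82.8 z 0.02 px [310 189   8  17]
lantern top floor 526 [ 466.9 -181. ] [ 70.3 119.8] 76.0 z 0.0201 px [311 197  27  42]
```

View pics/crop.png

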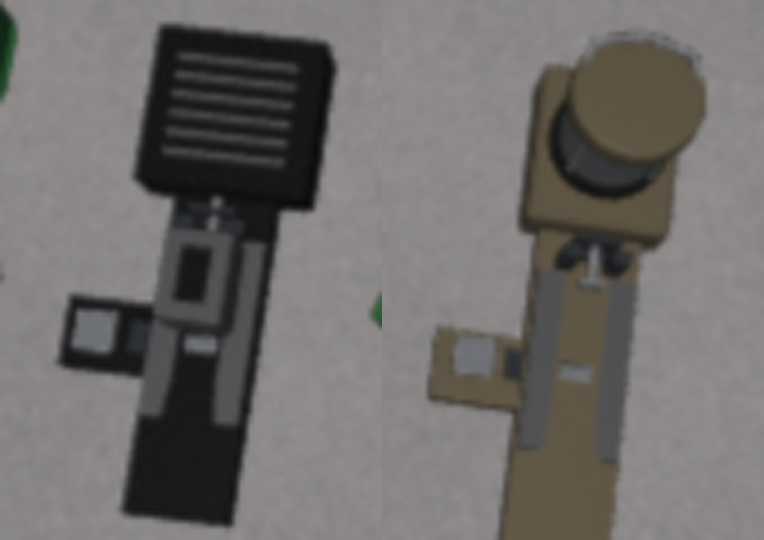

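The left half of the crop shows the grey pack in the black charger (full frame about (184,193)), with its pad to the left. The right half shows the lantern with an empty channel and its tooth at about (325,198). The things that could be mistaken for the pack are the greens at (131,139), (235,199), (158,277) and (197,275). I choose the grey pack. Next is a precise fit of both docks.

```bash
cat > dock.py <<'E'
from h import *
from scipy.optimize import differential_evolution as DE
def model(x,y,bz,hw,pack):
    z=np.zeros_like(x)
    z[(x>-150)&(x<63)&(abs(y)<33.5)]=20
    inner=14+np.clip((-62-x)/24,0,1)*3
    z[(x>-86)&(x<34)&(abs(y)<32.5)&(abs(y)>inner)]=28.5
    z[(abs(x+36)<13)&(abs(y-68)<13)]=32
    z[(x>63)&(x<173)&(abs(y)<hw)]=bz
    if pack: z[(abs(x)<30)&(abs(y)<22)]=76
    return z
def cost(p,Q,bz,hw,pack):
    c,s=np.cos(p[2]),np.sin(p[2]);dx,dy=Q[:,0]-p[0],Q[:,1]-p[1];x=c*dx+s*dy;y=-s*dx+c*dy
    e=np.minimum(abs(model(x,y,bz,hw,pack)-Q[:,2]),8.)
    skip=(x<-155)|(x>176)|(abs(y)>90)|((y>33)&(Q[:,2]>8)&(Q[:,2]<27))|((x>34)&(x<64))|(Q[:,2]>bz+4)&(x>40)|((x<-20)&(x>-40)&(abs(y)<14))
    e[skip]=1.0
    return e.mean()
def run(n,c0,bz,hw,pack,f=None):
    f=np.load(n+'.npz') if f is None else f
    P=cloud(n,f['d'])*1000;q=P[(f['d']>0)&(np.hypot(P[...,0]-c0[0],P[...,1]-c0[1])<190)]
    r=DE(cost,[(c0[0]-15,c0[0]+15),(c0[1]-15,c0[1]+15),(-.33,-.12)],args=(q,bz,hw,pack),seed=1,maxiter=60,popsize=12,polish=False,tol=1e-6)
    return np.round(r.x,2),round(np.degrees(r.x[2]),2),round(r.fun,3)
if __name__=="__main__":
    for n in("top","scene"):
        print(n,'charger',run(n,(575,218),46,58,1))
        for hw in(47,): print(n,'lantern',hw,run(n,(555,-206),44,hw,0))
E
python3 dock.py
```

```text
top charger (array([ 5.7518e+02,  2.1824e+02, -2.1000e-01]), np.float64(-12.11), np.float64(1.388))
top lantern 47 (array([ 5.5472e+02, -2.0410e+02, -2.4000e-01]), np.float64(-14.0), np.float64(1.278))
scene charger (array([ 5.6401e+02,  2.1907e+02, -2.1000e-01]), np.float64(-11.81), np.float64(1.455))
scene lantern 47 (array([ 5.4785e+02, -2.0451e+02, -2.4000e-01]), np.float64(-13.81), np.float64(1.495))
```

Charger is at (575.2, 218.2) mm with yaw -12.1°, lantern at (554.7, -204.2) mm with yaw -14.0°, both from the top camera. The pad is then at (554, 292), which agrees with its direct measurement. I'll move over the pad with the fingers shut.

>>> {"op": "drive_tool", "data": {
  "targets": [
    [0.37,0.92,0,0,0,-0.64],
    [0.37,0.92,0,0,0,-0.64],
    [0.37,0.92,0,0,0,-0.64],
    [0.37,0.92,0,0,0,-0.64],
    [0.37,0.92,0,0,0,-0.64]
  ],
  "claw": 0,
  "newtons": 25
}}

```text
t: 1.52
eef_pos: [0.3727, -0.4203, 0.2267]
ee_rot: [-3.141, 0.0, -3.021]
force: [-0.0, 0.7, 0.8]
width: 0.043
```

>>> {"op": "drive_tool", "data": {
  "targets": [
    [0.37,0.92,0,0,0,-0.64],
    [0.37,0.92,0,0,0,-0.64],
    [0.37,0.92,0,0,0,-0.64],
    [0.37,0.92,0,0,0,-0.64],
    [0.37,0.92,0,0,0,-0.62]
  ]
}}

```text
t: 2.15
eef_pos: [0.4467, -0.2363, 0.2269]
ee_rot: [3.142, 0.001, 2.929]
force: [0.5, 0.0, -0.1]
width: 0.0009
```

>>> {"op": "drive_tool", "data": {
  "targets": [
    [0.37,0.92,0,0,0,0],
    [0.18,0.94,0,0,0,0],
    [0.18,0.94,0,0,0,0],
    [0.18,0.94,0,0,0,0],
    [0.18,0.94,0,0,0,0]
  ]
}}

```text
t: 2.78
eef_pos: [0.4901, -0.049, 0.2269]
ee_rot: [3.141, 0.001, 2.931]
force: [0.4, 0.3, 0.2]
width: 0.0003
```

>>> {"op": "drive_tool", "data": {
  "targets": [
    [0.18,0.94,0,0,0,0],
    [0.18,0.94,0,0,0,0],
    [0.18,0.94,0,0,0,0],
    [0.18,0.94,0,0,0,0],
    [0.18,0.94,0,0,0,0]
  ]
}}

```text
t: 3.4
eef_pos: [0.526, 0.139, 0.2268]
ee_rot: [3.141, 0.0, 2.931]
force: [0.3, -0.5, -1.4]
width: 0.0004
```

>>> {"op": "drive_tool", "data": {
  "targets": [
    [0.18,0.94,0,0,0,0],
    [0.18,0.94,0,0,0,0],
    [0.18,0.94,0,0,0,0],
    [0.1,0.5,0,0,0,0],
    [0,0,0,0,0,0]
  ]
}}

```text
t: 4.03
eef_pos: [0.5515, 0.2714, 0.2261]
ee_rot: [-3.141, -0.0, 2.933]
force: [-0.3, 0.2, 0.5]
width: 0.0005
```

>>> {"op": "drive_tool", "data": {
  "targets": [
    [0.07,0.52,-0.9,0,0,0],
    [0,0,-0.95,0,0,0],
    [0,0,-0.95,0,0,0],
    [0,0,-0.95,0,0,0],
    [0,0,-0.83,0,0,0]
  ]
}}

```text
t: 4.65
eef_pos: [0.5541, 0.29, 0.0424]
ee_rot: [-3.141, -0.0, 2.93]
force: [-0.3, -0.2, 0.8]
width: 0.0007
```

>>> {"op": "drive_tool", "data": {
  "targets": [
    [0,0,-0.12,0,0,0],
    [0,0,-0.08,0,0,0],
    [0,0,0,0,0,0]
  ]
}}

```text
t: 5.03
eef_pos: [0.555, 0.2916, 0.0368]
ee_rot: [3.14, 0.001, 2.931]
force: [0.3, -0.3, -0.2]
width: 0.0007
```

>>> {"op": "drive_tool", "data": {
  "targets": [
    [0,0,-0.08,0,0,0],
    [0,0,-0.06,0,0,0],
    [0,0,-0.04,0,0,0],
    [0,0,0,0,0,0]
  ]
}}

```text
t: 5.52
eef_pos: [0.5547, 0.2917, 0.0285]
ee_rot: [3.141, 0.001, 2.932]
force: [0.6, 1.0, 3.7]
width: 0.0003
```

>>> {"op": "drive_tool", "data": {
  "targets": [
    [0,0,-0.04,0,0,0],
    [0,0,-0.015,0,0,0],
    [0,0,0,0,0,0],
    [0,0,0,0,0,0],
    [0,0,0,0,0,0]
  ]
}}

```text
t: 6.15
eef_pos: [0.5546, 0.2916, 0.0262]
ee_rot: [3.141, 0.001, 2.931]
force: [0.9, 2.3, 4.8]
width: 0.0003
```

>>> {"op": "drive_tool", "data": {
  "targets": [
    [0,0,0,0,0,0],
    [0,0,0,0,0,0],
    [0,0,0,0,0,0]
  ]
}}

```text
t: 6.52
eef_pos: [0.5546, 0.2916, 0.0262]
ee_rot: [3.141, 0.001, 2.931]
force: [1.2, 1.5, 4.5]
width: 0.0004
```

```bash
cat > packpos.py <<'E'
from h import *
import sys
def packpos(c0,yaw,zc=.076,r=.12):
    for n in("top","scene"):
        im,d=arm.grab_frame(n);np.savez('last_'+n+'.npz',im=im,d=d);P=cloud(n,d);z=P[...,2]
        s=im.max(-1).astype(int)-im.min(-1)
        m=((abs(P[...,0]-c0[0])<r)&(abs(P[...,1]-c0[1])<r)&(abs(z-zc)<.005)&(d>0)&(s<40)).astype(np.uint8)
        k,lab,st,_=cv2.connectedComponentsWithStats(m)
        for i in range(1,k):
            if st[i,4]<60: continue
            q=P[lab==i]*1000;c=cv2.minAreaRect(q[:,:2].astype(np.float32));y=np.radians(yaw)
            v=np.array(c[0])-np.array(c0)*1000
            print(n,st[i,4],np.round(c[0],1),np.round(c[1],1),round(c[2],1),'z',round(float(np.median(q[:,2])),1),'local',np.round([np.cos(y)*v[0]+np.sin(y)*v[1],-np.sin(y)*v[0]+np.cos(y)*v[1]],1))
if __name__=="__main__": packpos((float(sys.argv[1]),float(sys.argv[2])),float(sys.argv[3]),*(float(a) for a in sys.argv[4:]))
E
python3 packpos.py .5752 .2182 -12.1
```

```text
scene 131 [572.9 218.7] [42.7 40.3] 79.5 z 75.8 local [-2.3  0. ]
```

>>> {"op": "drive_tool", "data": {
  "targets": [
    [0,0,0.3,0,0,0],
    [0,0,0.9,0,0,0],
    [0,0.5,1,0,0,0],
    [0,0.9,0.5,0,0,0],
    [0,0.9,0,0,0,0]
  ],
  "claw": 0.75
}}

```text
t: 7.25
eef_pos: [0.5545, 0.3842, 0.1366]
ee_rot: [3.14, 0.001, 2.931]
force: [0.3, -0.7, -1.0]
width: 0.0449
```

```bash
python3 packpos.py .5752 .2182 -12.1; python3 -c "
from h import *
im=np.load('last_scene.npz')['im'][...,::-1];cv2.imwrite('pics/eject.png',cv2.resize(im[150:280,240:400],None,fx=4,fy=4))"
```

```text
top 323 [562.9 221. ] [44.4 60.5] 76.9 z 76.8 local [-12.6   0.1]
scene 202 [564.1 220.6] [43.6 59.5] 77.9 z 76.3 local [-11.4   0.1]
```

View pics/eject.png

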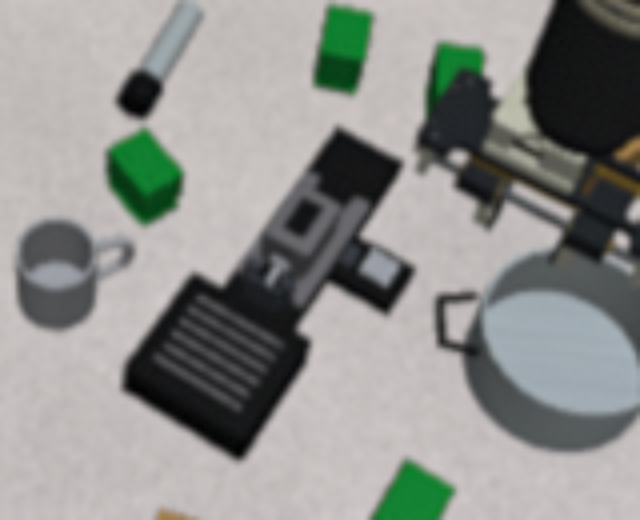

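The pack has sprung forward 12 mm, to local x of about -12 (crop pixel (300,222)). Next I'll grip it.

>>> {"op": "drive_tool", "data": {
  "targets": [
    [0.05,-1,0,0,0,0],
    [0.05,-1,0,0,0,0],
    [0.05,-1,0,0,0,0],
    [0.07,-1,0,0,0,0],
    [0,-0.07,0,0,0,0]
  ],
  "claw": 0.69
}}

```text
t: 7.98
eef_pos: [0.562, 0.2171, 0.1338]
ee_rot: [-3.14, -0.002, 2.928]
force: [-0.5, 0.5, 0.8]
width: 0.0608
```

>>> {"op": "drive_tool", "data": {
  "targets": [
    [0,0,-0.9,0,0,0],
    [0,0,-0.9,0,0,0],
    [0,0,-0.5,0,0,0],
    [0,0,-0.2,0,0,0],
    [0,0,0,0,0,0]
  ]
}}

```text
t: 8.6
eef_pos: [0.5628, 0.2204, 0.0338]
ee_rot: [-3.141, -0.001, 2.931]
force: [-0.2, -0.2, 0.5]
width: 0.0602
```

>>> {"op": "drive_tool", "data": {
  "targets": [
    [0,0,0.03,0,0,0],
    [0,0,0,0,0,0],
    [0,0,0,0,0,0],
    [0,0,0,0,0,0]
  ],
  "claw": 0.3,
  "newtons": 25
}}

```text
t: 9.1
eef_pos: [0.5636, 0.2208, 0.0361]
ee_rot: [3.141, 0.001, 2.932]
force: [-1.7, 0.1, 6.9]
width: 0.0436
```

>>> {"op": "drive_tool", "data": {
  "targets": [
    [0,0,0.025,0,0,0],
    [-0.12,0.026,0,0,0,0],
    [-0.12,0.026,0,0,0,0],
    [0,0,0,0,0,0]
  ]
}}

```text
t: 9.6
eef_pos: [0.553, 0.223, 0.0362]
ee_rot: [3.141, -0.0, 2.931]
force: [-2.0, 2.8, 1.1]
width: 0.0437
```

Good: it slides with low force. Continuing.

>>> {"op": "drive_tool", "data": {
  "targets": [
    [-0.37,0.079,0,0,0,0],
    [-0.37,0.079,0,0,0,0],
    [-0.37,0.079,0,0,0,0],
    [-0.37,0.079,0,0,0,0],
    [0,0,0,0,0,0]
  ]
}}

```text
t: 10.22
eef_pos: [0.4926, 0.2352, 0.0362]
ee_rot: [-3.141, -0.001, 2.932]
force: [-0.7, 0.1, 0.2]
width: 0.0435
```

>>> {"op": "drive_tool", "data": {
  "targets": [
    [-0.37,0.079,0,0,0,0],
    [-0.32,0.068,0,0,0,0],
    [-0.2,0.043,0,0,0,0],
    [0,0,0,0,0,0]
  ]
}}

```text
t: 10.72
eef_pos: [0.4579, 0.2429, 0.0362]
ee_rot: [-3.141, -0.0, 2.932]
force: [-1.6, 0.1, 0.6]
width: 0.044
```

>>> {"op": "drive_tool", "data": {
  "targets": [
    [0,0,0.15,0,0,0],
    [0,0,0.5,0,0,0],
    [0,0,0.7,0,0,0],
    [0,-0.3,0.4,0,0,0],
    [-0.05,-0.7,0,0,0,0]
  ]
}}

```text
t: 11.35
eef_pos: [0.4572, 0.2025, 0.107]
ee_rot: [3.14, 0.001, 2.932]
force: [-0.2, -0.8, -2.0]
width: 0.044
```

>>> {"op": "drive_tool", "data": {
  "targets": [
    [-0.05,-0.9,0,0,0,-0.05],
    [-0.05,-0.9,0,0,0,-0.05],
    [-0.05,-0.9,0,0,0,-0.05],
    [-0.05,-0.9,0,0,0,-0.05],
    [-0.05,-0.9,0,0,0,-0.05]
  ]
}}

```text
t: 11.98
eef_pos: [0.4448, 0.02, 0.1051]
ee_rot: [-3.141, -0.002, 2.904]
force: [0.6, -0.6, -2.6]
width: 0.0439
```

>>> {"op": "drive_tool", "data": {
  "targets": [
    [-0.05,-0.9,0,0,0,-0.05],
    [-0.05,-0.9,0,0,0,-0.03],
    [-0.05,-0.9,0,0,0,0],
    [-0.05,-0.9,0,0,0,0],
    [-0.05,-0.9,0,0,0,0]
  ]
}}

```text
t: 12.6
eef_pos: [0.4342, -0.1593, 0.1051]
ee_rot: [-3.141, -0.002, 2.896]
force: [0.6, 0.6, -2.2]
width: 0.0443
```

>>> {"op": "drive_tool", "data": {
  "targets": [
    [0,-0.4,0,0,0,0],
    [0,0,0,0,0,0],
    [0,0,0,0,0,0]
  ]
}}

```text
t: 12.98
eef_pos: [0.4354, -0.1734, 0.1056]
ee_rot: [-3.142, -0.001, 2.896]
force: [-0.3, 0.3, -2.2]
width: 0.0439
```

>>> {"op": "drive_tool", "data": {
  "targets": [
    [0.02,-0.03,-0.7,0,0,0],
    [0,0,-0.6,0,0,0],
    [0,0,-0.25,0,0,0],
    [0,0,-0.1,0,0,0],
    [0,0,0,0,0,0]
  ]
}}

```text
t: 13.6
eef_pos: [0.4378, -0.1742, 0.0405]
ee_rot: [3.142, 0.0, 2.897]
force: [-0.6, -0.2, -2.0]
width: 0.0441
```

```bash
python3 packpos.py .5547 -.2042 -14.0 .0795 .17; python3 -c "
from h import *
t=np.load('last_top.npz')['im'][...,::-1];im=np.load('last_scene.npz')['im'][...,::-1];cv2.imwrite('pics/apron.png',np.hstack([cv2.resize(im[110:240,140:260],None,fx=4,fy=4),cv2.resize(t[130:260,270:350],None,fx=4,fy=4)]))"
```

```text
(no output)
```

View pics/apron.png

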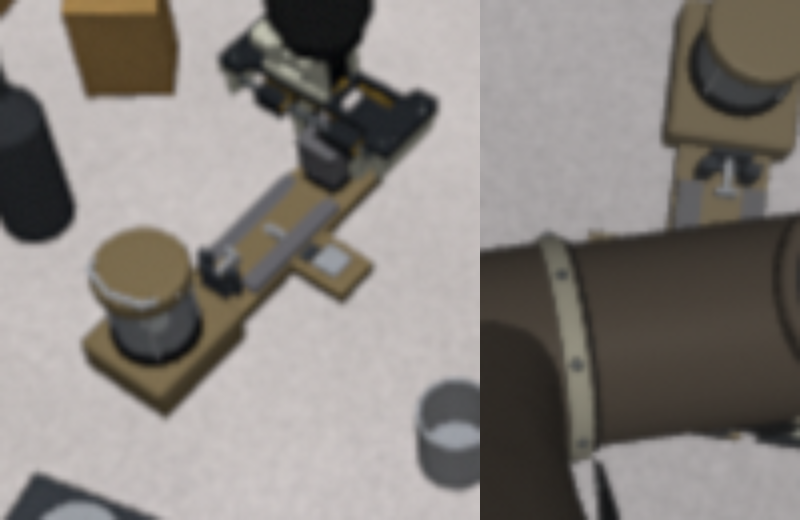

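The pack hovers over the lantern's apron (crop pixel (325,160)), aligned with the channel. I'll lower it to contact and re-seat it by letting go and gripping again.

>>> {"op": "drive_tool", "data": {
  "targets": [
    [0,0,-0.05,0,0,0],
    [0,0,-0.05,0,0,0],
    [0,0,0,0,0,0]
  ]
}}

```text
t: 14.08
eef_pos: [0.4376, -0.1744, 0.0362]
ee_rot: [3.142, 0.0, 2.897]
force: [-0.3, 0.1, -1.1]
width: 0.0439
```

>>> {"op": "drive_tool", "data": {
  "targets": [
    [0,0,0,0,0,0],
    [0,0,0,0,0,0],
    [0,0,0,0,0,0]
  ],
  "claw": 0.6
}}

```text
t: 14.45
eef_pos: [0.4376, -0.1744, 0.0363]
ee_rot: [3.142, 0.0, 2.897]
force: [-0.3, 0.1, 0.1]
width: 0.0525
```

>>> {"op": "drive_tool", "data": {
  "targets": [
    [0,0,0,0,0,0],
    [0,0,0,0,0,0],
    [0,0,0,0,0,0]
  ],
  "claw": 0.3,
  "newtons": 25
}}

```text
t: 14.82
eef_pos: [0.4375, -0.1744, 0.0362]
ee_rot: [-3.142, 0.0, 2.897]
force: [1.2, -0.7, 0.2]
width: 0.0438
```

>>> {"op": "drive_tool", "data": {
  "targets": [
    [0.24,-0.065,0,0,0,0],
    [0.24,-0.065,0,0,0,0],
    [0.12,-0.03,0,0,0,0],
    [0,0,0,0,0,0]
  ]
}}

```text
t: 15.32
eef_pos: [0.4625, -0.1809, 0.0362]
ee_rot: [3.142, 0.001, 2.897]
force: [0.4, -0.1, 1.1]
width: 0.0438
```

>>> {"op": "drive_tool", "data": {
  "targets": [
    [0.121,-0.03,0,0,0,0],
    [0.121,-0.03,0,0,0,0],
    [0.121,-0.03,0,0,0,0],
    [0,0,0,0,0,0]
  ]
}}

```text
t: 15.82
eef_pos: [0.4769, -0.1845, 0.0362]
ee_rot: [3.142, 0.001, 2.897]
force: [1.5, -0.6, 1.8]
width: 0.0437
```

>>> {"op": "drive_tool", "data": {
  "targets": [
    [0.121,-0.03,0,0,0,0],
    [0.121,-0.03,0,0,0,0],
    [0.121,-0.03,0,0,0,0],
    [0,0,0,0,0,0]
  ]
}}

```text
t: 16.32
eef_pos: [0.4915, -0.1881, 0.0362]
ee_rot: [3.142, 0.001, 2.897]
force: [1.0, -0.6, 2.4]
width: 0.0439
```

>>> {"op": "drive_tool", "data": {
  "targets": [
    [0.182,-0.045,0,0,0,0],
    [0.182,-0.045,0,0,0,0],
    [0.182,-0.045,0,0,0,0],
    [0.182,-0.045,0,0,0,0],
    [0,0,0,0,0,0]
  ]
}}

```text
t: 16.95
eef_pos: [0.521, -0.1954, 0.0363]
ee_rot: [3.142, 0.002, 2.897]
force: [1.4, -1.3, 2.9]
width: 0.044
```

>>> {"op": "drive_tool", "data": {
  "targets": [
    [0.121,-0.03,0,0,0,0],
    [0.121,-0.03,0,0,0,0],
    [0.121,-0.03,0,0,0,0],
    [0,0,0,0,0,0]
  ]
}}

```text
t: 17.45
eef_pos: [0.5346, -0.1989, 0.0362]
ee_rot: [3.142, 0.001, 2.897]
force: [0.2, -1.0, 3.5]
width: 0.0438
```

>>> {"op": "drive_tool", "data": {
  "targets": [
    [0.097,-0.024,0,0,0,0],
    [0.097,-0.024,0,0,0,0],
    [0,0,0,0,0,0]
  ]
}}

```text
t: 17.82
eef_pos: [0.542, -0.2007, 0.0362]
ee_rot: [-3.142, 0.0, 2.897]
force: [-0.4, -0.3, 4.3]
width: 0.0437
```

>>> {"op": "drive_tool", "data": {
  "targets": [
    [0.097,-0.024,0,0,0,0],
    [0.06,-0.015,0,0,0,0],
    [0,0,0,0,0,0]
  ]
}}

```text
t: 18.2
eef_pos: [0.548, -0.2022, 0.0362]
ee_rot: [-3.142, -0.0, 2.897]
force: [-1.2, 0.9, 4.5]
width: 0.0439
```

>>> {"op": "drive_tool", "data": {
  "targets": [
    [0.06,-0.015,0,0,0,0],
    [0.06,-0.015,0,0,0,0],
    [0,0,0,0,0,0]
  ]
}}

```text
t: 18.58
eef_pos: [0.5514, -0.2032, 0.0363]
ee_rot: [-3.141, -0.002, 2.896]
force: [-5.5, 1.2, 10.5]
width: 0.0435
```

>>> {"op": "drive_tool", "data": {
  "targets": [
    [0,0,0.012,0,0,0],
    [0.048,-0.012,0,0,0,0],
    [0,0,0,0,0,0]
  ]
}}

```text
t: 18.95
eef_pos: [0.5532, -0.2037, 0.0363]
ee_rot: [-3.141, -0.003, 2.896]
force: [-5.6, 2.3, 7.5]
width: 0.0439
```

>>> {"op": "drive_tool", "data": {
  "targets": [
    [0,0,0.01,0,0,0],
    [0.06,-0.015,0,0,0,0],
    [0.03,-0.008,0,0,0,0],
    [0,0,0,0,0,0]
  ]
}}

```text
t: 19.45
eef_pos: [0.5568, -0.2046, 0.0363]
ee_rot: [-3.141, -0.003, 2.896]
force: [-5.6, 0.6, 3.8]
width: 0.0441
```

>>> {"op": "drive_tool", "data": {
  "targets": [
    [0.05,-0.012,0,0,0,0],
    [0.025,-0.006,0,0,0,0],
    [0,0,0,0,0,0]
  ]
}}

```text
t: 19.82
eef_pos: [0.5596, -0.2053, 0.0363]
ee_rot: [-3.141, -0.004, 2.896]
force: [-6.3, 1.3, 4.3]
width: 0.0437
```

```bash
cat > look.py <<'E'
from h import *
import sys
im,d=arm.grab_frame('scene');P=cloud('scene',d)*1000
def at(l):
    y=np.radians(-14);return np.array([554.7+np.cos(y)*l[0]-np.sin(y)*l[1],-204.2+np.sin(y)*l[0]+np.cos(y)*l[1]])
q=P[np.hypot(*(np.moveaxis(P[...,:2],-1,0)-at((-36,68))[:,None,None]))<10]
print('pad z',np.round(np.percentile(q[:,2],[10,50,90]),1),len(q))
cv2.imwrite('pics/'+sys.argv[1],cv2.resize(im[110:240,140:270,::-1],None,fx=4.5,fy=4.5))
print([arm.get_state()[k] for k in('force','moment','eef_pos')])
E
python3 look.py in1.png
```

```text
pad z [ 26.2  28.7 454.9] 30
[array([-5.57268084,  1.57998095,  4.59093007]), array([0.68663513, 2.23841599, 0.08071864]), array([ 0.55957137, -0.20529608,  0.03632509])]
```

>>> {"op": "drive_tool", "data": {
  "targets": [
    [0.05,-0.012,0,0,0,0],
    [0.025,-0.006,0,0,0,0],
    [0,0,0,0,0,0]
  ]
}}

```text
t: 20.25
eef_pos: [0.5624, -0.206, 0.0363]
ee_rot: [-3.141, -0.004, 2.896]
force: [-7.2, 1.5, 5.4]
width: 0.0438
```

>>> {"op": "drive_tool", "data": {
  "targets": [
    [0.05,-0.012,0,0,0,0],
    [0,0,0,0,0,0],
    [0,0,0,0,0,0]
  ]
}}

```text
t: 20.62
eef_pos: [0.5626, -0.2061, 0.0363]
ee_rot: [-3.141, -0.007, 2.896]
force: [-12.5, 5.9, 11.9]
width: 0.0437
```

```bash
python3 look.py in2.png
```

```text
pad z [ 29.3  32.4 453.7] 29
[array([-12.52131831,   5.39629053,  11.27402894]), array([1.84598279, 4.36726202, 0.03745364]), array([ 0.56254423, -0.20609786,  0.03630047])]
```

The force rose with no further motion, and the pad came back up from 28.7 to 32.4 mm, so it has clicked and reached the end stop. I'll relieve the push and let go.

>>> {"op": "drive_tool", "data": {
  "targets": [
    [-0.06,0.015,0,0,0,0],
    [0,0,0,0,0,0]
  ]
}}

```text
t: 20.92
eef_pos: [0.5621, -0.2059, 0.0362]
ee_rot: [-3.141, -0.004, 2.896]
force: [-7.0, 1.6, 2.9]
width: 0.044
```

>>> {"op": "drive_tool", "data": {
  "targets": [
    [0,0,0,0,0,0],
    [0,0,0,0,0,0],
    [0,0,0,0,0,0]
  ],
  "claw": 0.66
}}

```text
t: 21.3
eef_pos: [0.5646, -0.2062, 0.037]
ee_rot: [3.141, 0.001, 2.897]
force: [-0.0, -1.0, -0.1]
width: 0.0576
```

>>> {"op": "drive_tool", "data": {
  "targets": [
    [0,0,0.4,0,0,0],
    [0,0,0.9,0,0,0],
    [0,0,1,0,0,0],
    [-0.3,0.5,1,0,0,0],
    [-0.3,0.9,0.6,0,0,0]
  ]
}}

```text
t: 21.92
eef_pos: [0.5408, -0.1504, 0.1964]
ee_rot: [3.141, 0.004, 2.895]
force: [0.2, 0.8, -0.3]
width: 0.0578
```

>>> {"op": "drive_tool", "data": {
  "targets": [
    [-0.2,0.95,0,0,0,0],
    [-0.2,0.95,0,0,0,0],
    [-0.2,0.95,0,0,0,0],
    [-0.2,0.95,0,0,0,0],
    [0,0.5,0,0,0,0]
  ]
}}

```text
t: 22.55
eef_pos: [0.5079, 0.0234, 0.1946]
ee_rot: [3.14, 0.002, 2.898]
force: [0.6, -0.2, -0.5]
width: 0.0578
```

```bash
python3 packpos.py .5547 -.2042 -14.0; python3 look.py final.png; python3 - <<'E'
from h import *
a=np.load('scene.npz');b=np.load('last_scene.npz');d=np.abs(a['im'].astype(int)-b['im']).max(-1)>40
k,l,st,c=cv2.connectedComponentsWithStats(d.astype(np.uint8));print([s.tolist() for s in st[1:] if s[4]>15])
E
```

```text
top 315 [ 558.2 -204. ] [43.9 59.8] 76.1 z 76.1 local [3.3 1. ]
scene 162 [ 560.1 -204.1] [45.1 59.6] 76.1 z 75.5 local [5.2 1.4]
pad z [26.2 31.6 35.8] 18
[array([-0.12787729,  0.0184427 ,  0.87694403]), array([-0.08265666, -0.02256092,  0.02208071]), array([0.50835762, 0.02263977, 0.19423486])]
[[94, 0, 7, 8, 26], [96, 0, 57, 60, 1450], [277, 0, 14, 24, 138], [291, 0, 47, 71, 1695], [328, 0, 20, 43, 428], [338, 0, 15, 53, 168], [346, 0, 14, 52, 219], [305, 0, 78, 97, 2001], [358, 6, 7, 24, 54], [235, 19, 67, 141, 4295], [266, 25, 27, 20, 109], [191, 158, 20, 21, 186], [316, 201, 7, 7, 27], [310, 202, 8, 7, 26], [306, 210, 16, 10, 68]]
```

View pics/final.png

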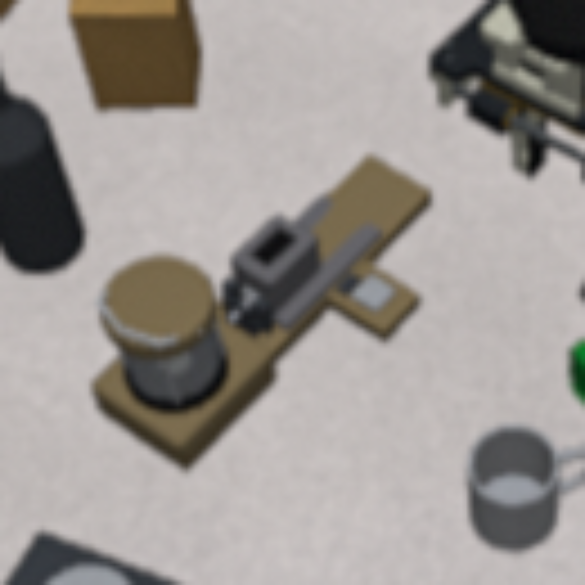

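The pack is standing in the lantern at local x of about +4 (crop pixel (275,265)), where an unlatched one would be near -7. I'll check the pad height once more from the top camera, then hand in.

```bash
python3 - <<'E'
from h import *
a=np.load('last_top.npz');b=np.load('top.npz')
for f in(b,a):
    P=cloud('top',f['d'])*1000;m=(np.hypot(P[...,0]-540.8,P[...,1]+129.8)<9);print(m.sum(),np.round(np.percentile(P[m][:,2],[10,50,90]),1))
E
python3 packpos.py .5547 -.2042 -14.0; python3 -c "
from h import *
P=cloud('top',np.load('last_top.npz')['d'])*1000;m=np.hypot(P[...,0]-540.8,P[...,1]+129.8)<9;z=np.median(P[m][:,2]);print(z)
print(arm.job_done() if z>30.5 else 'no')"
```

```text
31 [30.6 32.3 34.9]
30 [29.9 31.7 35. ]
top 319 [ 558.8 -203.9] [44.6 60.2] 75.5 z 76.2 local [3.9 1.3]
scene 163 [ 559.6 -203.3] [44.6 61.1] 75.5 z 75.5 local [4.5 2.1]
31.933292517519085
the job is handed in; nothing more can be done
None
```

The battery pack is now latched in the lantern, and the job was handed in at about 23 s of the 70 s allowed. I pressed the charger's catch with about 4.8 N, and the pack sprang forward 12 mm. I drew it out to about 120 mm from home and set it on the lantern's apron. After letting go and gripping it again, I slid it in.

**Catch:** while the foot rode over the tooth, the lantern's pad read 28.7 mm. It was back up at about 32 mm at home and still there after release (31.9 mm from the top camera, against 32.3 mm at the start).

**Pack position:** after letting go it stayed at about +4 mm of the nominal home, in both cameras and in two looks. An unlatched pack would have been pushed back to about -7 mm. It stood level, with its top at 76 mm.

**Force:** a little over the 15 N you asked for at one moment. The last nudge met the end stop, with about 14 N along the rails and 12 N vertical, about 18 N in all. I eased it off straight after.

**Bystanders:** comparing the scene before and after showed changes only at the robot, the charger and the lantern.

**Disagreement:** the two cameras differed by 1–2 mm on the pack's position. The scene camera's fits of the two docks were 7–11 mm off the top camera's in x, so I used the top camera's fits.

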